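# Dial the code and draw the case latch

## Task

Unlock the blue equipment case: turn the left dial to 5 and the right dial to 2, then slide the orange latch all the way to its green end and let go. The lock's gates do not sit exactly on the marks, so feel for the spot near each number where the dial catches and stop there; never force a dial that has caught or a latch that is blocked, and leave the jar, the white bracket and the wrench where they are.

Things in the scene. Friction and masses are not known exactly. Their poses are not given: they have to be found in the camera images.
- case: Blue equipment case with the lock, a closed box 250 mm (its x) by 320 mm (its y) by 90 mm high, fixed to the bench. Origin: centre of its underside; x points to its far side from the robot, y to its left, z up. Dials on the near half of its lid at x -50, y +80 mm (left) and y -80 mm (right); orange latch on the far half at x 78 mm.
- case_top (a point): Centre of the lid's top face, axes as the case's. Round each dial lies a flat white scale, 116 mm across, with six red marks and beside them 1 to 6 black dots as on dice, clockwise seen from above, 30 degrees apart: 1 at 75 degrees anticlockwise from the case's x axis, 3 and 4 at 15 degrees to either side of it, 6 at 75 degrees clockwise.
- pin_block: Hidden under the lid; carries two gate pins that spring up into slots in discs under the dials, 24 mm from the dial axes. Never moves; origin and axes as the case's. More than 20 N between the pins and dials or latch is forcing the lock; the pin springs by themselves press with about 5 N in all.
- dial_left (a joint): Left dial's angle, rad: 0 with the pointer along the case's x, growing clockwise from above. Number n is at (n - 3.5) x 0.524: code number 5 at +0.785. Stops at -1.45, +1.45. Starts between -0.35 and 0.2: turn clockwise. Free turning takes about 0.05 N m. Somewhere within 0.22 rad either side of the code mark the gate pin springs in and the dial is caught.
- dial_left_grip (a point): On the left dial's axis 28 mm above the lid, the height to grip its black bar: bar 48 mm long, 12 mm thick, from 8 to 42 mm above the lid, on a round flange of 28 mm radius, its top 9 mm above the lid. The point's x axis runs along the bar to its pointer end (yellow line and tip), z up.
- dial_left_tip (a point): Tip of the left dial's pointer, 24 mm from its axis, at the top of the bar. Feel of both dials: once caught, a dial has about 0.03 rad of play each way, then pushes back springily, about 7 N m per rad, both ways. A steady 0.15 to 0.25 N m means caught: stop turning. Above 0.4 N m the lock is forced. A caught dial stays when let go.
- dial_right (a joint): Right dial's angle, rad, counted as for dial_left: code number 2 is at -0.785. Starts between -0.2 and 0.35: turn anticlockwise. Its gate too lies somewhere within 0.22 rad either side of the code mark; same feel, play and limits as the left dial.
- dial_right_grip (a point): On the right dial's axis 28 mm above the lid; bar, flange and axes as for dial_left_grip.
- latch (a joint): Latch slide in m: 0 locked (bolt through the steel staple), growing along the case's +y (its left) to 0.042, fully open at its end stop, by a green mark. Starts at 0 to 0.002. Slides with about 3 N; stays where left. Unless both gate pins are in their slots it is blocked after 2 to 13 mm; pushing it then with 15 N or more forces the lock.
- latch_grip (a point): Centre of the latch's orange upright tab, 29 mm above the lid, axes as the case's. Tab 30 mm (x) by 14 mm (y, the way it slides), from 5 to 45 mm above the lid. A bolt 14 mm wide, top 10 mm above the lid, runs from it to -y; a fixed staple 19 mm high stands 88 mm to the -y side of the locked tab.
- jar: Amber jar with a steel cap, 60 mm wide, 75 mm high, standing beside the case; origin at the centre of its underside. Leave alone.
- bracket: White printed bracket, 70 by 45 by 62 mm high, beside the case; origin at the centre of its underside. Leave alone.
- wrench: Steel wrench 180 mm long lying behind the case; origin under its middle. Leave alone.

How it is judged:
On the way:
1. both dials are at their code numbers while the latch is still locked (value of joint dial_left between 0.515 and 1.055 rad and value of joint dial_right between -1.055 and -0.515 rad and value of joint latch below 0.016 m), for 0.2 s.
At the end, for the whole second after the job is handed in: The latch is at its open end (within 5 mm of its stop), the left dial stands at 5 and the right dial at 2 (each within 15 degrees of its mark), all let go (value of joint latch above 0.037 m and value of joint dial_left between 0.515 and 1.055 rad and value of joint dial_right between -1.055 and -0.515 rad); the robot touches nothing.
It fails at once if the lock is forced: more than 20 N between the gate pins and the dials or latch (contact force between pin_block and case above 20 N).
It fails at once if the jar, the bracket or the wrench is moved by more than 20 mm (distance of any of jar, bracket, wrench from where it was at the start of the episode above 0.02 m).
It also fails if it takes over 72 s, if anything falls off the work surface, if the arm or the gripper's body presses on something with over 40 N, if the wrist force passes 120 N, or if a joint passes its speed limit or range.

## Robot

A 7-joint arm with a two-finger parallel gripper is mounted at the origin on the work surface. World frame = base frame: x ahead of the robot, y to its left, z up, the work surface at z = 0. Lengths are in m, angles in rad, forces in N, time in s.
With the tool pointing down it reaches from about 0.4 to 0.875 m from the base axis. Payload 6.5 kg.
Tool frame: the origin (TCP) lies at the very end of the fingers, on their centre line; the grasp point (between the pads) lies 19 mm behind it (arm.grip_point_offset is the distance from the TCP to the grasp point, in m); z points along the fingers, y is the line along which they close (so a half turn about z gives the same grasp; the last joint's range is limited). The gripper opens to 88 mm and grips with 3 to 60 N. Pads are 18 mm wide; open, the fingers measure 123 mm over their backs; the gripper's body (75 mm by 187 mm) begins 45 mm behind the grasp point.
Start: joints at [-1.238, 0.536, -0.004, 1.538, 0.003, 1.067, -0.071], TCP at [0.252, 0.599, 0.21] pointing down, gripper open.
Joint ranges: [-2.7, 2.7], [-0.37, 2.16], [-1.27, 1.26], [0.24, 2.4], [-1.31, 4.45], [0.19, 1.91], [-2.76, 2.76]. Speed limits (rad/s): [2.39, 2.39, 3.14, 3.14, 3.14, 3.14, 3.14].

## Interface

Orientations are given as a 3x3 rotation matrix whose columns are the frame's x, y, z axes.
In Python, from workcell import arm gives the robot as it stands.
- The arm moves only by the tool arm_command, never from a script. Its argument "commands" is a list of rows, each a list of 7 numbers: the opening, from 0 (shut) to 1 (fully open), then the shift along the tool's x, y, z scaled (see below), then the turn, a rotation vector about the tool's x, y, z scaled (see below). In form: [[jaw, dx, dy, dz, rx, ry, rz], ...]. A call has 1 to 12 rows; each row shifts and turns the commanded pose from where the row before left it, along the tool's axes as they then stand; what a row does not reach is not made up. The controller multiplies each number of a shift by 800 mm and each number of a turn by 0.12 rad. A row lasts 1/8 s, in which the tool goes at most 62.5 mm and 10.7 degrees, less where a joint would pass 70% of its speed; a pose out of reach is approached as far as the arm can. A call with a number of a shift or a turn outside -1 to 1 is refused whole. A call with a gripper value outside its range is refused whole. The fingers move at their own pace and stop on an object; the grip force is fixed at half the most. Time passes only in rows, so rows that do not move let the fingers close. It gives the time, the measured TCP pose, the force, the opening and the grip force at its end, in the units of the state.
- arm.get_state(): the state, without advancing time (a new reading comes with each control period).
- arm.get_image(name): name is "side" or "top" or "wrist"; returns the picture (400x640x3 uint8, red, green, blue); there is no depth.
- arm.get_calibration(name): a dict with "fx", "fy", "cx", "cy" (pixels), "pose" (4x4, takes a point from camera to world coordinates); the wrist camera has in their place "hand_eye" (4x4, takes a point from camera to tool coordinates, whose origin is the TCP and whose axes are the flange's). Camera axes: x right, y up, looking along -z (the intrinsics and any distortion apply to the point x, -y, -z); pixel columns grow to the right and rows downward; lengths in m; the calibration is good to about 2 mm. A picture is of the moment at which its call begins: read the wrist's pose just before it. get_calibration takes no time and is no camera call.
- arm.close_job(): hands the job in; it is judged then, once.
Trained networks look in the newest picture that a camera, given by its name, has taken for a name from the list of things; names that differ only in an ending like _2 or _b are one class to them, and where a whole thing is asked for, a point or a joint stands for the part that bears it (a point fixed in the world has none). Each returns a list of dicts, best first, with "p" (0 to 1); they miss things now and then, are a little off and sometimes report something else, mostly with a low value. They report only what shows in the picture. A call takes as long as a camera call.
- arm.search_frame(camera, target): "position" ([x, y, z] in m, in world coordinates, good to about 4 mm: the middle of the surface that is visible of it).
- arm.pinpoint(camera, target): "position" ([x, y, z] in m, in world coordinates, good to about 4 mm: a listed point, or the origin of a listed thing).
The state is a dict: "time": time; "q": joint angles; "joint_vel": joint speeds; "effort": joint torques, N m; "tool_pos": TCP position; "orientation": TCP orientation; "contact_force": force on the tool from outside, world axes, zero at the start; "moment": the same for the moment, N m; "width": finger opening in m; "gripper_force": force on a finger pad.
Only numpy, scipy, OpenCV 4.12 (cv2) and the standard library are available. Lean on these libraries where they do the work, as an engineer would, in place of code of your own. Each camera call takes 0.05 s, during which the arm holds its last target. There are 200 camera calls.

## Working session

There is one attempt and no reset: what is moved stays moved. The work goes in short steps, Python scripts to look and compute and a tool call to move; the robot and the scene stay as the last step left them, time stands still between calls to the robot, and variables do not carry over. Pictures are saved under pics/ and viewed, at most 10 in all, crops included, and the job is handed in when it is done.

Besides the shell and the picture viewer there is one more tool, called as name([rows], argument=value, ...), one row to a line, values as JSON. arm_command: Moves the arm, as the interface text tells. Its arguments: {"type":"object","properties":{"commands":{"type":"array","items":{"type":"array","items":{"type":"number"}}}},"required":["commands"]}

```bash
mkdir -p pics; python3 - <<'E'
from workcell import arm
import cv2, numpy as np
s=arm.get_state(); print(s['time'],np.round(s['tool_pos'],4),np.round(s['orientation'],3).tolist(),np.round(s['contact_force'],2),np.round(s['moment'],3),s['width'])
for c in ("top","side"):
    im=arm.get_image(c); cv2.imwrite(f"pics/{c}0.png",im[:,:,::-1])
    for t in ("case_top","case","dial_left_grip","dial_left_tip","dial_right_grip","latch_grip","jar","bracket","wrench"):
        r=arm.pinpoint(c,t); print(c,t,[(np.round(x['position'],4).tolist(),round(x['p'],2)) for x in r[:2]])
print(arm.get_state()['time'])
E
```

```text
0.0 [0.2521 0.5984 0.2093] [[-0.922, 0.388, -0.001], [0.388, 0.922, -0.002], [-0.0, -0.002, -1.0]] [-0.25  0.72  0.81] [-0.047 -0.007  0.018] 0.0878387639108618
top case_top [([0.5551, -0.0811, 0.089], 0.73)]
top case []
top dial_left_grip [([0.5181, 0.0088, 0.1166], 0.83)]
top dial_left_tip [([0.5369, 0.01, 0.1346], 0.82)]
top dial_right_grip [([0.5149, 0.009, 0.1171], 0.68), ([0.5542, -0.0767, -0.0011], 0.67)]
top latch_grip [([0.63, -0.1096, 0.117], 0.77)]
top jar [([0.5009, -0.2914, -0.0028], 0.88)]
top bracket [([0.58, 0.1672, 0.0006], 0.86)]
top wrench [([0.751, -0.0635, 0.0017], 0.57)]
side case_top [([0.5558, -0.0777, 0.09], 0.57)]
side case [([0.5522, -0.0786, 0.0013], 0.81), ([0.6275, -0.1126, 0.1216], 0.27)]
side dial_left_grip [([0.5118, 0.0046, 0.1169], 0.74), ([0.4967, -0.1521, 0.1151], 0.58)]
side dial_left_tip [([0.5362, 0.0116, 0.1293], 0.77)]
side dial_right_grip [([0.4957, -0.1534, 0.1188], 0.78)]
side latch_grip [([0.6272, -0.1164, 0.1231], 0.6), ([0.5529, -0.0759, 0.0922], 0.27)]
side jar [([0.5066, -0.2921, -0.0029], 0.71)]
side bracket [([0.5823, 0.1676, -0.0001], 0.72), ([0.5544, -0.0802, 0.0939], 0.61)]
side wrench [([0.7506, -0.0682, -0.0047], 0.85)]
1.0
```

View pics/top0.png

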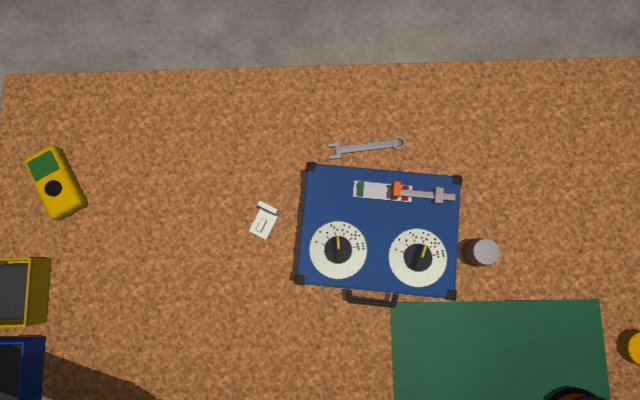

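The top view shows the case with its left dial at px (338,249), right dial at (417,257), tab at (397,188), staple at (439,195), jar at (485,251) and bracket at (263,221). Next I'll fit the discs and pointers for a precise pose.

```bash
cat > h.py <<'E'
from workcell import arm
import cv2, numpy as np
def ray(c,uv,z):
    k=arm.get_calibration(c);P=np.array(k['pose'])
    d=P[:3,:3]@np.array([(uv[0]-k['cx'])/k['fx'],-(uv[1]-k['cy'])/k['fy'],-1.]);o=P[:3,3]
    return o+d*(z-o[2])/d[2]
def st():
    s=arm.get_state();R=np.array(s['orientation'])
    print('t',round(s['time'],2),'tcp',np.round(s['tool_pos'],4),'toolx yaw',round(np.arctan2(R[1,0],R[0,0]),3),'toolz',np.round(R[:,2],3),'F',np.round(s['contact_force'],1),'M',np.round(s['moment'],2),'w',round(s['width'],4),'q',np.round(s['q'],2))
    return s,R
E
python3 - <<'E'
from h import *
im=arm.get_image("top"); hsv=cv2.cvtColor(im,cv2.COLOR_RGB2HSV)
print({k:v for k,v in arm.get_calibration("top").items() if k!='pose'})
w=cv2.inRange(hsv,(0,0,150),(179,70,255))
cs=[]
for x,y in((338,249),(417,257)):
    m=np.zeros_like(w);cv2.circle(m,(x,y),33,255,-1)
    c=max(cv2.findContours(w&m,cv2.RETR_EXTERNAL,cv2.CHAIN_APPROX_NONE)[0],key=cv2.contourArea)
    e=cv2.fitEllipse(cv2.convexHull(c));p=ray("top",e[0],.0905);cs.append(p);print(e,np.round(p,4))
    ye=cv2.inRange(hsv,(20,120,120),(35,255,255))&m
    pts=np.argwhere(ye)[:,::-1]
    W=np.array([ray("top",q,.132)-p for q in pts])[:,:2]
    print(len(pts),'yellow mean',W.mean(0),'ang',np.arctan2(W[:,1].mean(),W[:,0].mean()))
d=(cs[0]-cs[1])[:2];print('dist',np.hypot(*d));yaw=np.arctan2(-d[0],d[1]);print('yaw',yaw)
R=np.array([[np.cos(yaw),-np.sin(yaw)],[np.sin(yaw),np.cos(yaw)]])
o=(cs[0]+cs[1])[:2]/2-R@[-.05,0];print('case o',o,'dials',o+R@[-.05,.08],o+R@[-.05,-.08])
og=cv2.inRange(hsv,(5,170,150),(16,255,255));og[:170]=0;og[210:]=0;og[:,:370]=0;og[:,425:]=0
pts=np.argwhere(og)[:,::-1];print('tab',len(pts),pts.min(0),pts.max(0),np.round(ray("top",np.median(pts,0),.135),4))
b=cv2.resize(im[150:310,290:500],None,fx=3.8,fy=3.7,interpolation=cv2.INTER_CUBIC);cv2.imwrite("pics/crop.png",b[:,:,::-1])
E
```

```text
{'fx': 437.2685722299747, 'fy': 437.2685722299747, 'cx': 313.8638917334206, 'cy': 200.28543678407868}
((337.8472595214844, 249.7570343017578), (57.16822052001953, 57.59854507446289), 135.93382263183594) [0.5144 0.0071 0.0905]
34 yellow mean [0.01215028 0.00087301] ang 0.07172745043912532
((417.4285888671875, 257.4900207519531), (57.008060455322266, 59.32960891723633), 132.08450317382812) [ 0.4957 -0.1519  0.0905]
34 yellow mean [ 0.0115152  -0.00373909] ang -0.31396858629636953
dist 0.16008171473020538
yaw -0.11726708012931515
case o [ 0.5547268  -0.07823004] dials [0.51443007 0.00707045] [ 0.49571031 -0.15183068]
tab 91 [393 181] [400 195] [ 0.6283 -0.1083  0.135 ]
```

View pics/crop.png

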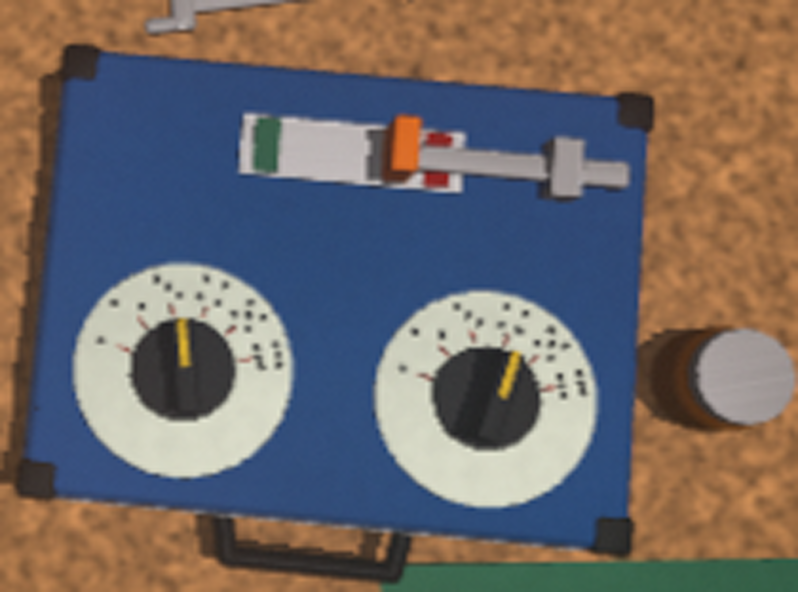

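arm_command([
  [1, -0.049, -0.046, 0, 0, 0, 0],
  [1, -0.049, -0.046, 0, 0, 0, 0],
  [1, -0.049, -0.046, 0, 0, 0, 0],
  [1, -0.049, -0.046, 0, 0, 0, 0],
  [1, -0.049, -0.046, 0, 0, 0, 0],
  [1, -0.049, -0.046, 0, 0, 0, 0],
  [1, -0.049, -0.046, 0, 0, 0, 0],
  [1, -0.049, -0.046, 0, 0, 0, 0],
  [1, -0.049, -0.046, 0, 0, 0, 0],
  [1, -0.049, -0.046, 0, 0, 0, 0],
  [1, -0.049, -0.046, 0, 0, 0, 0],
  [1, -0.049, -0.046, 0, 0, 0, 0],
])

```text
time: 2.55
tool_pos: [0.5152, 0.0079, 0.2106]
orientation: [[-0.922, 0.388, 0.001], [0.388, 0.922, 0.0], [-0.001, 0.001, -1.0]]
contact_force: [1.3, -0.0, -0.1]
width: 0.0883
gripper_force: 0.0
```

arm_command([
  [1, 0, 0, 0, 0, 0, -0.98],
  [1, 0, 0, 0, 0, 0, -0.98],
  [1, 0, 0, 0, 0, 0, -0.98],
  [1, 0, 0, 0, 0, 0, -0.98],
  [1, 0, 0, 0, 0, 0, 0],
])

```text
time: 3.18
tool_pos: [0.5145, 0.0094, 0.2104]
orientation: [[-0.998, -0.07, 0.0], [-0.07, 0.998, 0.0], [-0.0, 0.0, -1.0]]
contact_force: [-0.6, -0.3, 0.6]
width: 0.088
gripper_force: 0.0
```

```bash
cat >> h.py <<'E'
def go(p,yaw):
    s,R=st();d=R.T@(np.array(p)-s['tool_pos'])/.8
    dy=(yaw-np.arctan2(R[1,0],R[0,0])+np.pi)%(2*np.pi)-np.pi
    from scipy.spatial.transform import Rotation as T
    T2=np.array([[np.cos(yaw),np.sin(yaw),0],[np.sin(yaw),-np.cos(yaw),0],[0,0,-1]])
    print('units shift',np.round(d,4),'turn',np.round(T.from_matrix(R.T@T2).as_rotvec()/.12,3),'M in tool',np.round(R.T@s['moment'],3))
E
python3 - <<'E'
from h import *
go([.5144,.0071,.104],3.214)
im=arm.get_image("wrist");cv2.imwrite("pics/w1.png",im[:,:,::-1])
for t in("dial_left_grip","dial_left_tip"):
    print(t,[(np.round(x['position'],4),round(x['p'],2)) for x in arm.pinpoint("wrist",t)])
E
```

```text
t 3.17 tcp [0.5145 0.0094 0.2104] toolx yaw -3.071 toolz [ 0.  0. -1.] F [-0.6 -0.3  0.6] M [ 0.02 -0.01 -0.05] w 0.088 q [-0.25  0.31  0.17  1.9  -0.06  0.94  1.6 ]
units shift [ 0.0004 -0.0028  0.133 ] turn [ 0.001  0.003 -0.016] M in tool [-0.021 -0.011  0.051]
dial_left_grip [(array([0.513 , 0.0072, 0.1203]), 0.63)]
dial_left_tip [(array([0.5362, 0.005 , 0.1267]), 0.83)]
```

View pics/w1.png

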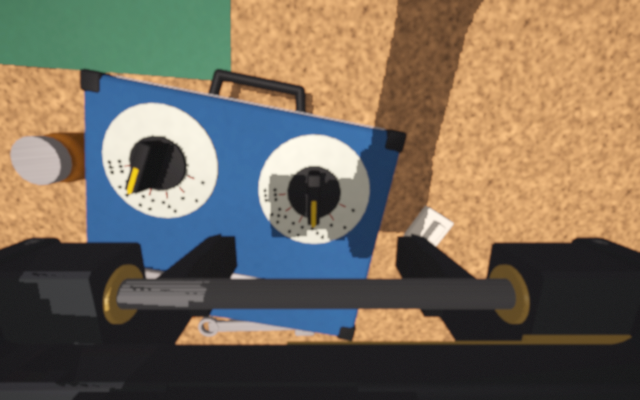

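The wrist view has the left dial's bar vertical at px (313,190), square between the fingers. I'll descend and grip.

arm_command([
  [1, 0.0004, -0.0028, 0.025, 0, 0, 0],
  [1, 0, 0, 0.03, 0, 0, 0],
  [1, 0, 0, 0.03, 0, 0, 0],
  [1, 0, 0, 0.025, 0, 0, 0],
  [1, 0, 0, 0.015, 0, 0, 0],
  [1, 0, 0, 0.008, 0, 0, 0],
  [0.4, 0, 0, 0, 0, 0, 0],
  [0.2, 0, 0, 0, 0, 0, 0],
  [0, 0, 0, 0, 0, 0, 0],
  [0, 0, 0, 0, 0, 0, 0],
  [0, 0, 0, 0, 0, 0, 0],
  [0, 0, 0, 0, 0, 0, 0],
])

```text
time: 4.82
tool_pos: [0.5143, 0.0072, 0.1039]
orientation: [[-0.997, -0.072, 0.0], [-0.072, 0.997, 0.0], [-0.0, 0.0, -1.0]]
contact_force: [-0.2, -0.1, -0.2]
width: 0.0301
gripper_force: 0.0
```

```bash
python3 -c "
from h import *
go([.5144,.0071,.104],3.214)"
```

```text
t 4.83 tcp [0.5143 0.0072 0.1039] toolx yaw -3.07 toolz [ 0.  0. -1.] F [-0.2 -0.1 -0.2] M [-0.    0.02  0.03] w 0.0301 q [-0.22  0.46  0.15  1.99 -0.1   0.7   1.63]
units shift [-0.0001 -0.0001 -0.0002] turn [ 0.     0.001 -0.006] M in tool [ 0.001  0.019 -0.03 ]
```

arm_command([
  [0, 0, 0, 0, 0, 0, 0],
  [0, 0, 0, 0, 0, 0, 0],
  [0, 0, 0, 0, 0, 0, 0],
  [0, 0, 0, 0, 0, 0, 0],
])

```text
time: 5.32
tool_pos: [0.5145, 0.0071, 0.104]
orientation: [[-0.997, -0.072, 0.0], [-0.072, 0.997, 0.0], [-0.0, -0.0, -1.0]]
contact_force: [0.5, 0.1, 2.2]
width: 0.0005
gripper_force: 1.0
```

```bash
python3 -c "
from h import *
go([.5144,.0071,.104],3.214)"
```

```text
t 5.33 tcp [0.5145 0.0071 0.104 ] toolx yaw -3.07 toolz [ 0.  0. -1.] F [0.5 0.1 2.2] M [ 0.06 -0.03 -0.01] w 0.0005 q [-0.22  0.46  0.15  1.99 -0.1   0.7   1.63]
units shift [ 0.0001  0.     -0.    ] turn [-0.     0.004 -0.007] M in tool [-0.06  -0.035  0.009]
```

```bash
python3 - <<'E'
from h import *
a=arm.get_image("side");b=arm.get_image("wrist")
s=np.array(arm.get_state()['tool_pos']);k=arm.get_calibration("side");P=np.linalg.inv(np.array(k['pose']))
def pr(p):
    c=P[:3,:3]@p+P[:3,3];return int(k['cx']+k['fx']*c[0]/-c[2]),int(k['cy']-k['fy']*c[1]/-c[2])
u=pr(s);print(u,pr(np.array([.5144,.0071,.132])))
x0=max(0,u[0]-90);y0=max(0,u[1]-75)
c=cv2.resize(a[y0:y0+150,x0:x0+180],None,fx=4,fy=4);print(x0,y0)
cv2.imwrite("pics/s2.png",c[:,:,::-1]);cv2.imwrite("pics/w2.png",b[:,:,::-1])
E
```

```text
(280, 212) (280, 203)
190 137
```

View pics/s2.png

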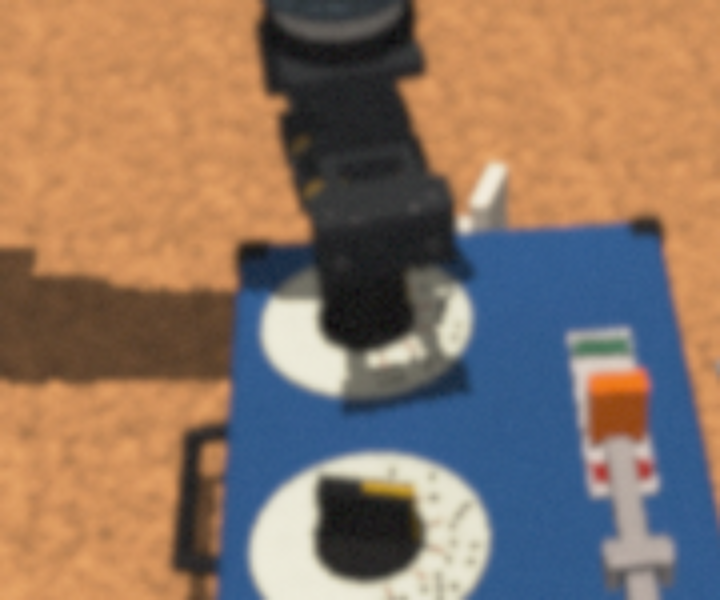

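View pics/w2.png

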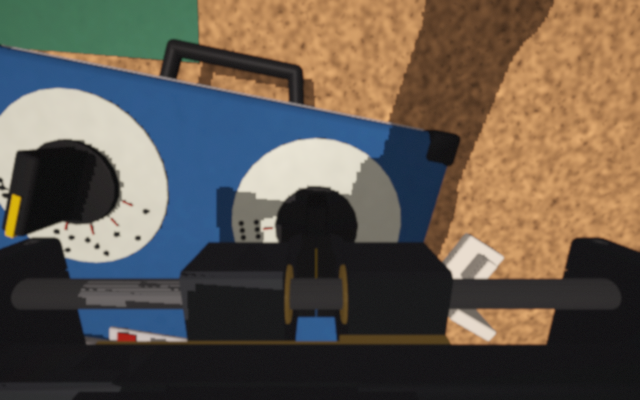

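arm_command([
  [0, 0, 0, 0, 0, 0, 0],
  [0, 0, 0, 0, 0, 0, 0],
  [0, 0, 0, 0, 0, 0, 0],
])

```text
time: 5.8
tool_pos: [0.5145, 0.0071, 0.104]
orientation: [[-0.997, -0.072, 0.0], [-0.072, 0.997, 0.0], [-0.0, -0.0, -1.0]]
contact_force: [0.5, 0.1, 3.0]
width: 0.0003
gripper_force: 1.8
```

```bash
python3 - <<'E'
from h import *
s=arm.get_state();print(s['width'],s['gripper_force'],s['contact_force'],s['moment'])
k=arm.get_calibration("wrist");H=np.linalg.inv(np.array(k['hand_eye']));R=np.array(s['orientation']);t=np.array(s['tool_pos'])
def pr(p):
    c=H[:3,:3]@(R.T@(np.array(p)-t))+H[:3,3];return int(k['cx']+k['fx']*c[0]/-c[2]),int(k['cy']-k['fy']*c[1]/-c[2])
print('tcp',pr(t),'disc centre',pr([.5144,.0071,.0905]),'bar rear top',pr([.4905,.0054,.132]),'bar rear bottom',pr([.4905,.0054,.099]),'disc rear',pr([.457,.003,.0905]),'disc l/r',pr([.5144,.0651,.0905]),pr([.5144,-.051,.0905]))
b=arm.get_image("wrist")[130:330,220:420]; b=np.clip(b.astype(float)*3,0,255).astype(np.uint8)
cv2.imwrite("pics/w3.png",cv2.resize(b,None,fx=3,fy=3)[:,:,::-1])
E
```

```text
0.00027993941864441025 1.8014013022184372 [0.46657877 0.05632109 2.95519294] [ 0.02048732 -0.08529334 -0.01905776]
tcp (316, 232) disc centre (316, 225) bar rear top (316, 208) bar rear bottom (316, 194) disc rear (316, 141) disc l/r (398, 231) (233, 219)
```

View pics/w3.png

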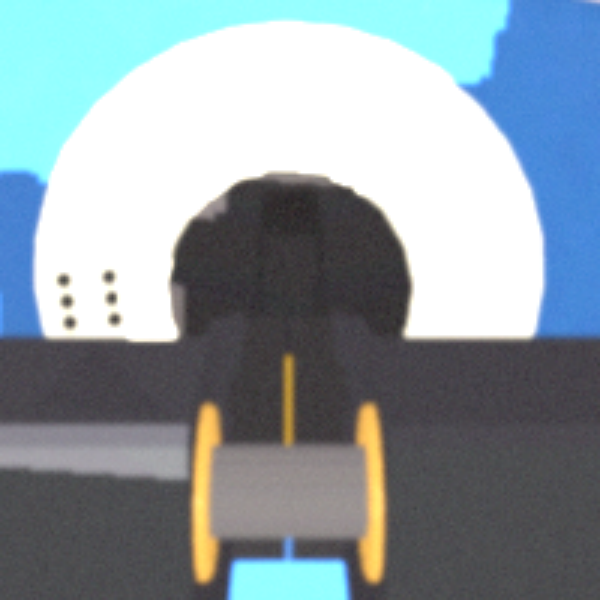

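arm_command([
  [0, 0, 0, 0, 0, 0, 0.5],
  [0, 0, 0, 0, 0, 0, 0.5],
  [0, 0, 0, 0, 0, 0, 0.5],
  [0, 0, 0, 0, 0, 0, 0],
])

```text
time: 6.35
tool_pos: [0.5144, 0.0072, 0.1039]
orientation: [[-0.994, 0.108, 0.0], [0.108, 0.994, -0.0], [-0.0, -0.0, -1.0]]
contact_force: [-0.0, -0.4, 5.2]
width: 0.0003
gripper_force: 2.3
```

```bash
python3 - <<'E'
from h import *
go([.5144,.0071,.104],3.214);print(arm.get_state()['gripper_force'])
b=arm.get_image("wrist")[130:330,220:420]; b=np.clip(b.astype(float)*4,0,255).astype(np.uint8)
a=arm.get_image("side")[160:240,240:330]; a=np.clip(a.astype(float)*3,0,255).astype(np.uint8)
c=np.hstack([cv2.resize(b,(400,400)),cv2.resize(a,(400,400))])
cv2.imwrite("pics/w4.png",c[:,:,::-1])
E
```

```text
t 6.35 tcp [0.5144 0.0072 0.1039] toolx yaw 3.034 toolz [ 0. -0. -1.] F [-0.  -0.4  5.2] M [ 0.01 -0.02 -0.  ] w 0.0003 q [-0.26  0.46  0.2   1.99 -0.13  0.7   1.48]
units shift [ 0.     -0.0001 -0.0001] turn [-1.000e-03  2.000e-03 -1.502e+00] M in tool [-0.015 -0.023  0.002]
2.267480153877841
```

View pics/w4.png

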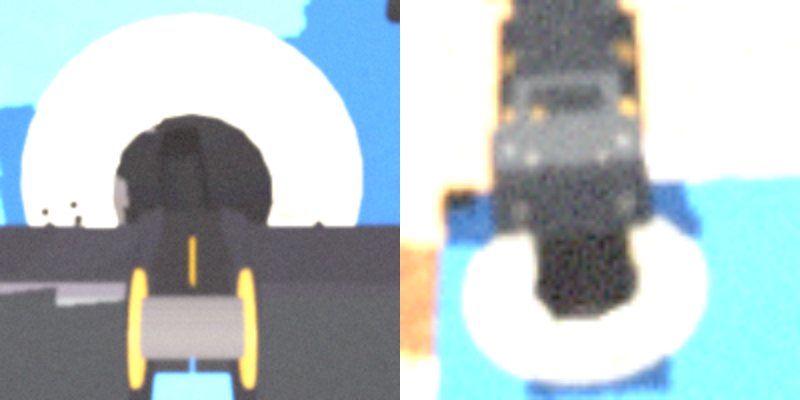

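```bash
python3 - <<'E'
from h import *
k=arm.get_calibration("wrist");H=np.linalg.inv(np.array(k['hand_eye']))
def pr(p):
    c=H[:3,:3]@np.array(p)+H[:3,3];return round(k['cx']+k['fx']*c[0]/-c[2]),round(k['cy']-k['fy']*c[1]/-c[2])
print('cam pos',np.round(np.array(k['hand_eye'])[:3,3],3))
for z in (0,-.019,-.03,-.064):
  print(z,[pr([x,y,z]) for x in(-.009,.009) for y in(-.044,.044,-.0615)])
im=cv2.imread("pics/w1.png")
c=np.clip(im[200:330,190:450].astype(float)*3,0,255).astype(np.uint8)
cv2.imwrite("pics/w1c.png",cv2.resize(c,None,fx=3,fy=3))
# latest detections
for t in("dial_left_tip","dial_left_grip"):
  print(t,[(np.round(x['position'],4),round(x['p'],2)) for x in arm.pinpoint("side",t)])
E
```

```text
cam pos [ 0.066 -0.001 -0.176]
0 [(250, 245), (383, 245), (224, 245), (249, 219), (385, 219), (222, 219)]
-0.019 [(243, 258), (391, 257), (214, 258), (241, 229), (393, 229), (211, 229)]
-0.03 [(239, 266), (395, 266), (207, 266), (236, 236), (398, 236), (204, 236)]
-0.064 [(219, 302), (416, 302), (179, 302), (215, 265), (420, 265), (174, 265)]
dial_left_tip [(array([0.5346, 0.0105, 0.1324]), 0.64), (array([ 0.6248, -0.1126,  0.1229]), 0.43), (array([0.5143, 0.0037, 0.119 ]), 0.37)]
dial_left_grip [(array([0.512 , 0.0048, 0.1184]), 0.82)]
```

View pics/w1c.png

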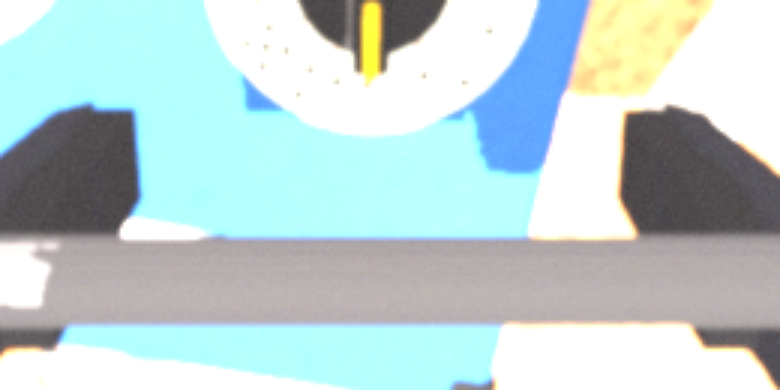

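The closed fingers missed the bar. The wrist picture puts the real fingertips, px (235,237) to (236,266), about 30 mm short of the reported TCP. So at TCP z=0.104 they closed just above the bar top, which also explains the 5 N upward force. I'll reopen, turn back, go about 23 mm lower and regrip.

arm_command([
  [1, 0, 0, -0.01, 0, 0, -0.5],
  [1, 0, 0, 0, 0, 0, -0.5],
  [1, 0, 0, 0, 0, 0, -0.5],
  [1, 0, 0, 0, 0, 0, 0],
  [1, 0, 0, 0, 0, 0, 0],
  [1, 0, 0, 0, 0, 0, 0],
  [1, 0, 0, 0.01, 0, 0, 0],
  [1, 0, 0, 0.01, 0, 0, 0],
  [1, 0, 0, 0.01, 0, 0, 0],
  [1, 0, 0, 0.009, 0, 0, 0],
  [1, 0, 0, 0, 0, 0, 0],
])

```text
time: 7.92
tool_pos: [0.5138, 0.0071, 0.0799]
orientation: [[-0.997, -0.072, -0.001], [-0.072, 0.997, -0.0], [0.001, -0.0, -1.0]]
contact_force: [0.1, -1.1, -0.2]
width: 0.0881
gripper_force: 0.0
```

arm_command([
  [0, 0, 0, 0, 0, 0, 0],
  [0, 0, 0, 0, 0, 0, 0],
  [0, 0, 0, 0, 0, 0, 0],
  [0, 0, 0, 0, 0, 0, 0],
  [0, 0, 0, 0, 0, 0, 0],
  [0, 0, 0, 0, 0, 0, 0],
  [0, 0, 0, 0, 0, 0, 0],
  [0, 0, 0, 0, 0, 0, 0],
])

```text
time: 8.93
tool_pos: [0.5143, 0.0072, 0.0806]
orientation: [[-0.997, -0.072, 0.0], [-0.072, 0.997, 0.0], [-0.0, 0.0, -1.0]]
contact_force: [0.6, -0.3, 0.4]
width: 0.0118
gripper_force: 30.0
```

```bash
python3 - <<'E'
from h import *
go([.5144,.0071,.081],3.214);print(arm.get_state()['gripper_force'],arm.grip_point_offset)
E
```

```text
t 8.93 tcp [0.5143 0.0072 0.0806] toolx yaw -3.07 toolz [ 0.  0. -1.] F [ 0.6 -0.3  0.4] M [-0.05  0.01  0.02] w 0.0118 q [-0.21  0.5   0.14  2.   -0.11  0.65  1.64]
units shift [-0.0001 -0.0001 -0.0005] turn [ 0.001  0.    -0.006] M in tool [ 0.048  0.018 -0.018]
29.99626910313964 0.0187
```

arm_command([
  [0, 0, 0, 0, 0, 0, 0.5],
  [0, 0, 0, 0, 0, 0, 0.8],
  [0, 0, 0, 0, 0, 0, 0.8],
  [0, 0, 0, 0, 0, 0, 0.8],
  [0, 0, 0, 0, 0, 0, 0.8],
  [0, 0, 0, 0, 0, 0, 0.8],
  [0, 0, 0, 0, 0, 0, 0.5],
  [0, 0, 0, 0, 0, 0, 0],
  [0, 0, 0, 0, 0, 0, 0],
])

```text
time: 10.05
tool_pos: [0.5141, 0.0065, 0.0806]
orientation: [[-0.864, 0.504, -0.0], [0.504, 0.864, -0.001], [-0.0, -0.001, -1.0]]
contact_force: [-0.8, -2.1, 1.8]
width: 0.0122
gripper_force: 30.0
```

```bash
cat > c.py <<'E'
from h import *
s,R=st();m=R.T@np.array(s['moment']);y=np.arctan2(R[1,0],R[0,0])
print('Mz tool',round(m[2],3),'grip',round(s['gripper_force'],1),'dialL',round(-.117-(y-np.pi),3),'dialR',round(-.117-y,3))
E
python3 c.py
```

```text
t 10.05 tcp [0.5141 0.0065 0.0806] toolx yaw 2.614 toolz [-0.    -0.001 -1.   ] F [-0.8 -2.1  1.8] M [-0.57  0.14 -0.07] w 0.0122 q [-0.34  0.51  0.3   2.   -0.24  0.66  1.16]
Mz tool 0.07 grip 30.0 dialL 0.411 dialR -2.731
```

arm_command([
  [0, 0, 0, 0, 0, 0, 0.3],
  [0, 0, 0, 0, 0, 0, 0.3],
  [0, 0, 0, 0, 0, 0, 0],
  [0, 0, 0, 0, 0, 0, 0],
])

```text
time: 10.55
tool_pos: [0.5141, 0.0065, 0.0806]
orientation: [[-0.825, 0.565, -0.0], [0.565, 0.825, -0.001], [-0.0, -0.001, -1.0]]
contact_force: [-0.6, -5.7, 1.8]
width: 0.0118
gripper_force: 30.0
```

```bash
python3 c.py
```

```text
t 10.55 tcp [0.5141 0.0065 0.0806] toolx yaw 2.541 toolz [-0.    -0.001 -1.   ] F [-0.6 -5.7  1.8] M [-1.11  0.28  0.01] w 0.0118 q [-0.35  0.52  0.32  2.   -0.25  0.66  1.1 ]
Mz tool -0.014 grip 30.0 dialL 0.484 dialR -2.658
```

arm_command([
  [0, -0.0005, -0.0007, 0, 0, 0, 0.25],
  [0, 0, 0, 0, 0, 0, 0.25],
  [0, 0, 0, 0, 0, 0, 0],
  [0, 0, 0, 0, 0, 0, 0],
])

```text
time: 11.05
tool_pos: [0.514, 0.0064, 0.0806]
orientation: [[-0.79, 0.613, -0.0], [0.613, 0.79, -0.0], [0.0, -0.0, -1.0]]
contact_force: [-2.3, -3.4, 3.0]
width: 0.0118
gripper_force: 30.0
```

```bash
python3 c.py
```

```text
t 11.05 tcp [0.514  0.0064 0.0806] toolx yaw 2.481 toolz [-0. -0. -1.] F [-2.3 -3.4  3. ] M [-0.81  0.61  0.01] w 0.0118 q [-0.36  0.52  0.33  2.01 -0.27  0.66  1.05]
Mz tool -0.006 grip 30.0 dialL 0.543 dialR -2.598
```

arm_command([
  [0, -0.0003, 0, 0, 0, 0, 0.2],
  [0, 0, 0, 0, 0, 0, 0.2],
  [0, 0, 0, 0, 0, 0, 0],
  [0, 0, 0, 0, 0, 0, 0],
])

```text
time: 11.55
tool_pos: [0.5141, 0.0064, 0.0806]
orientation: [[-0.759, 0.651, -0.001], [0.651, 0.759, 0.0], [0.001, -0.0, -1.0]]
contact_force: [-4.1, -2.9, 4.1]
width: 0.0121
gripper_force: 30.0
```

```bash
python3 c.py
```

```text
t 11.55 tcp [0.5141 0.0064 0.0806] toolx yaw 2.432 toolz [-0.001  0.    -1.   ] F [-4.1 -2.9  4.1] M [-0.77  0.83  0.02] w 0.0121 q [-0.37  0.52  0.35  2.01 -0.28  0.66  1.02]
Mz tool -0.016 grip 30.0 dialL 0.592 dialR -2.549
```

arm_command([
  [0, 0.0004, -0.0006, -0.0003, 0, 0, 0.2],
  [0, 0, 0, 0, 0, 0, 0.2],
  [0, 0, 0, 0, 0, 0, 0],
  [0, 0, 0, 0, 0, 0, 0],
])

```text
time: 12.05
tool_pos: [0.514, 0.0063, 0.0807]
orientation: [[-0.727, 0.686, 0.0], [0.686, 0.727, 0.0], [0.0, 0.0, -1.0]]
contact_force: [-0.2, -2.7, -5.0]
width: 0.0117
gripper_force: 30.0
```

```bash
python3 c.py
```

```text
t 12.05 tcp [0.514  0.0063 0.0807] toolx yaw 2.385 toolz [ 0.  0. -1.] F [-0.2 -2.7 -5. ] M [-0.47  0.02 -0.04] w 0.0117 q [-0.38  0.52  0.36  2.01 -0.29  0.66  0.98]
Mz tool 0.043 grip 30.0 dialL 0.639 dialR -2.502
```

arm_command([
  [0, 0, 0, 0.0002, 0, 0, 0.2],
  [0, 0, 0, 0, 0, 0, 0.2],
  [0, 0, 0, 0, 0, 0, 0],
  [0, 0, 0, 0, 0, 0, 0],
])

```text
time: 12.55
tool_pos: [0.5139, 0.0063, 0.0807]
orientation: [[-0.694, 0.72, 0.0], [0.72, 0.694, 0.0], [0.0, 0.0, -1.0]]
contact_force: [-0.5, -1.5, -4.8]
width: 0.0115
gripper_force: 30.0
```

```bash
python3 c.py
```

```text
t 12.55 tcp [0.5139 0.0063 0.0807] toolx yaw 2.337 toolz [ 0.  0. -1.] F [-0.5 -1.5 -4.8] M [-0.39  0.06 -0.03] w 0.0115 q [-0.39  0.52  0.37  2.01 -0.3   0.66  0.94]
Mz tool 0.031 grip 30.0 dialL 0.687 dialR -2.454
```

arm_command([
  [0, 0, 0, 0.0002, 0, 0, 0.2],
  [0, 0, 0, 0, 0, 0, 0.2],
  [0, 0, 0, 0, 0, 0, 0],
  [0, 0, 0, 0, 0, 0, 0],
])

```text
time: 13.05
tool_pos: [0.5139, 0.0062, 0.0806]
orientation: [[-0.658, 0.753, -0.0], [0.753, 0.658, 0.0], [0.0, 0.0, -1.0]]
contact_force: [-1.6, -0.6, -1.5]
width: 0.0117
gripper_force: 30.0
```

```bash
python3 c.py
```

```text
t 13.05 tcp [0.5139 0.0062 0.0806] toolx yaw 2.289 toolz [-0.  0. -1.] F [-1.6 -0.6 -1.5] M [-0.25  0.26  0.06] w 0.0117 q [-0.4   0.53  0.38  2.01 -0.31  0.66  0.9 ]
Mz tool -0.058 grip 30.0 dialL 0.735 dialR -2.406
```

arm_command([
  [0, 0, 0, 0, 0, 0, 0.2],
  [0, 0, 0, 0, 0, 0, 0.2],
  [0, 0, 0, 0, 0, 0, 0],
  [0, 0, 0, 0, 0, 0, 0],
])

```text
time: 13.55
tool_pos: [0.5139, 0.0062, 0.0806]
orientation: [[-0.621, 0.783, -0.0], [0.783, 0.621, 0.0], [0.0, 0.0, -1.0]]
contact_force: [-2.2, -2.2, 0.3]
width: 0.0118
gripper_force: 30.0
```

```bash
python3 c.py
```

```text
t 13.55 tcp [0.5139 0.0062 0.0806] toolx yaw 2.241 toolz [-0.  0. -1.] F [-2.2 -2.2  0.3] M [-0.21  0.47  0.3 ] w 0.0118 q [-0.41  0.53  0.4   2.01 -0.32  0.66  0.86]
Mz tool -0.298 grip 30.0 dialL 0.783 dialR -2.358
```

Mz has reached -0.30 N m, so the left dial is caught. I'll back off slightly to unload it and check.

arm_command([
  [0, 0, 0, 0, 0, 0, -0.35],
  [0, 0, 0, 0, 0, 0, 0],
  [0, 0, 0, 0, 0, 0, 0],
])

```text
time: 13.92
tool_pos: [0.514, 0.0062, 0.0806]
orientation: [[-0.654, 0.757, 0.0], [0.757, 0.654, 0.0], [0.0, 0.0, -1.0]]
contact_force: [-1.7, -1.2, 1.6]
width: 0.0116
gripper_force: 30.0
```

```bash
python3 c.py
```

```text
t 13.93 tcp [0.514  0.0062 0.0806] toolx yaw 2.283 toolz [ 0.  0. -1.] F [-1.7 -1.2  1.6] M [-0.13  0.52  0.16] w 0.0116 q [-0.4   0.53  0.39  2.01 -0.31  0.66  0.9 ]
Mz tool -0.163 grip 30.0 dialL 0.742 dialR -2.4
```

arm_command([
  [0, 0, 0, 0, 0, 0, -0.25],
  [0, 0, 0, 0, 0, 0, 0],
  [0, 0, 0, 0, 0, 0, 0],
])

```text
time: 14.3
tool_pos: [0.5139, 0.0062, 0.0806]
orientation: [[-0.676, 0.737, 0.0], [0.737, 0.676, 0.0], [0.0, 0.0, -1.0]]
contact_force: [-2.1, -1.6, 2.7]
width: 0.0117
gripper_force: 30.0
```

```bash
python3 c.py
```

```text
t 14.3 tcp [0.5139 0.0062 0.0806] toolx yaw 2.313 toolz [ 0.  0. -1.] F [-2.1 -1.6  2.7] M [-0.09  0.49  0.03] w 0.0117 q [-0.4   0.52  0.38  2.01 -0.31  0.66  0.92]
Mz tool -0.029 grip 30.0 dialL 0.711 dialR -2.43
```

arm_command([
  [1, 0, 0, 0, 0, 0, 0],
  [1, 0, 0, 0, 0, 0, 0],
  [1, 0, 0, 0, 0, 0, 0],
  [1, 0, 0, 0, 0, 0, 0],
  [1, 0, 0, 0, 0, 0, 0],
  [1, 0, 0, -0.02, 0, 0, 0],
  [1, 0, 0, -0.04, 0, 0, 0],
  [1, 0, 0, -0.04, 0, 0, 0],
  [1, 0, 0, -0.02, 0, 0, 0.5],
  [1, 0, 0, 0, 0, 0, 0.95],
  [1, 0, 0, 0, 0, 0, 0.95],
  [1, 0, 0, 0, 0, 0, 0.95],
])

```text
time: 15.8
tool_pos: [0.5141, 0.0061, 0.1777]
orientation: [[-0.33, 0.944, 0.001], [0.944, 0.33, 0.0], [0.0, 0.001, -1.0]]
contact_force: [-0.1, -0.4, 0.2]
width: 0.0879
gripper_force: 0.0
```

arm_command([
  [1, 0, 0, 0, 0, 0, 0.95],
  [1, 0, 0, 0, 0, 0, 0.95],
  [1, 0, 0, 0, 0, 0, 0.95],
  [1, 0, 0, 0, 0, 0, 0.95],
  [1, 0, 0, 0, 0, 0, 0.95],
  [1, 0, 0, 0, 0, 0, 0.95],
  [1, 0, 0, 0, 0, 0, 0.95],
  [1, 0, 0, 0, 0, 0, 0.95],
  [1, 0, 0, 0, 0, 0, 0.95],
  [1, 0, 0, 0, 0, 0, 0.95],
  [1, 0, 0, 0, 0, 0, 0.95],
  [1, 0, 0, 0, 0, 0, 0.95],
])

```text
time: 17.3
tool_pos: [0.5141, 0.0064, 0.1776]
orientation: [[0.858, 0.514, 0.001], [0.514, -0.858, 0.001], [0.001, -0.0, -1.0]]
contact_force: [-0.4, -0.2, -0.9]
width: 0.0882
gripper_force: 0.0
```

```bash
python3 -c "
from h import *
go([.4955,-.1524,.170],-.314)"
```

```text
t 17.3 tcp [0.5141 0.0064 0.1776] toolx yaw 0.54 toolz [ 0.001  0.001 -1.   ] F [-0.4 -0.2 -0.9] M [ 0.01  0.12 -0.04] w 0.0882 q [-0.78  0.47  0.89  1.96 -0.46  0.92 -0.69]
units shift [-0.1219  0.1583  0.0092] turn [-0.008 -0.008  7.113] M in tool [ 0.068 -0.102  0.039]
```

arm_command([
  [1, -0.0305, 0.0396, 0, 0, 0, 0],
  [1, -0.0305, 0.0396, 0, 0, 0, 0],
  [1, -0.0305, 0.0396, 0, 0, 0, 0],
  [1, -0.0305, 0.0396, 0, 0, 0, 0],
  [1, 0, 0, 0, 0, 0, 0.889],
  [1, 0, 0, 0, 0, 0, 0.889],
  [1, 0, 0, 0, 0, 0, 0.889],
  [1, 0, 0, 0, 0, 0, 0.889],
  [1, 0, 0, 0, 0, 0, 0.889],
  [1, 0, 0, 0, 0, 0, 0.889],
  [1, 0, 0, 0, 0, 0, 0.889],
  [1, 0, 0, 0, 0, 0, 0.889],
])

```text
time: 18.8
tool_pos: [0.4961, -0.1524, 0.1775]
orientation: [[0.951, -0.308, 0.001], [-0.308, -0.951, 0.001], [0.001, -0.001, -1.0]]
contact_force: [0.0, -0.3, -0.4]
width: 0.0876
gripper_force: 0.0
```

```bash
python3 - <<'E'
from h import *
go([.4955,-.1524,.081],-.314)
for c in("wrist",):
  b=arm.get_image(c)
  for t in("dial_right_grip","dial_left_tip","dial_left_grip"):
    print(t,[(np.round(x['position'],4),round(x['p'],2)) for x in arm.pinpoint(c,t)])
cv2.imwrite("pics/w5.png",b[:,:,::-1])
E
```

```text
t 18.8 tcp [ 0.4961 -0.1524  0.1775] toolx yaw -0.313 toolz [ 0.001  0.001 -1.   ] F [ 0.  -0.3 -0.4] M [ 0.04  0.19 -0.  ] w 0.0876 q [-0.59  0.59  1.1   1.96 -0.64  0.99 -1.07]
units shift [-0.0008  0.0004  0.1206] turn [-0.012 -0.004  0.004] M in tool [-0.018 -0.198  0.003]
dial_right_grip [(array([ 0.4945, -0.1522,  0.1148]), 0.96)]
dial_left_tip [(array([ 0.5291, -0.012 ,  0.1257]), 0.72)]
dial_left_grip [(array([0.5165, 0.0049, 0.1174]), 0.87)]
```

View pics/w5.png

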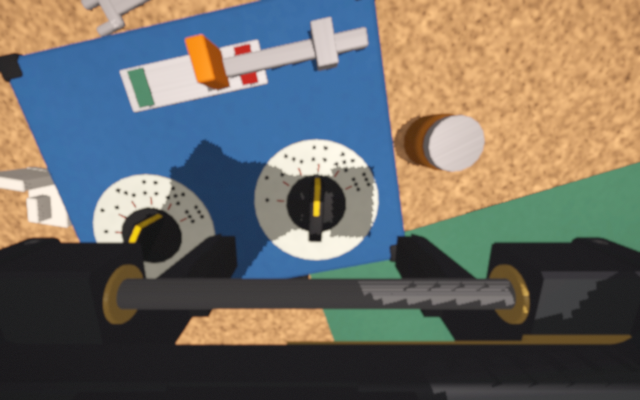

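The wrist view shows the right bar centred and upright at px (316,205). The left pointer is now toward 5, with its tip near (162,215). I'll descend and grip.

arm_command([
  [1, -0.0008, 0.0004, 0.025, 0, 0, 0],
  [1, 0, 0, 0.03, 0, 0, 0],
  [1, 0, 0, 0.03, 0, 0, 0],
  [1, 0, 0, 0.02, 0, 0, 0],
  [1, 0, 0, 0.01, 0, 0, 0],
  [1, 0, 0, 0.005, 0, 0, 0],
  [0, 0, 0, 0, 0, 0, 0],
  [0, 0, 0, 0, 0, 0, 0],
  [0, 0, 0, 0, 0, 0, 0],
  [0, 0, 0, 0, 0, 0, 0],
  [0, 0, 0, 0, 0, 0, 0],
  [0, 0, 0, 0, 0, 0, 0],
])

```text
time: 20.5
tool_pos: [0.4952, -0.1529, 0.0806]
orientation: [[0.952, -0.305, 0.0], [-0.305, -0.952, -0.0], [0.0, 0.0, -1.0]]
contact_force: [0.0, 0.1, 0.3]
width: 0.03
gripper_force: 0.0
```

arm_command([
  [0, 0, 0, 0, 0, 0, 0],
  [0, 0, 0, 0, 0, 0, 0],
])

```text
time: 20.75
tool_pos: [0.4954, -0.1522, 0.0805]
orientation: [[0.952, -0.305, 0.0], [-0.305, -0.952, 0.001], [-0.0, -0.001, -1.0]]
contact_force: [-1.3, -1.7, 2.1]
width: 0.0114
gripper_force: 30.0
```

```bash
python3 c.py
```

```text
t 20.75 tcp [ 0.4954 -0.1522  0.0805] toolx yaw -0.31 toolz [ 0.     0.001 -1.   ] F [-1.3 -1.7  2.1] M [-0.3   0.42  0.03] w 0.0114 q [-0.47  0.72  0.93  2.02 -0.8   0.83 -0.95]
Mz tool -0.027 grip 30.0 dialL 3.335 dialR 0.193
```

arm_command([
  [0, 0, 0, 0, 0, 0, -0.5],
  [0, 0, 0, 0, 0, 0, -0.8],
  [0, 0, 0, 0, 0, 0, -0.8],
  [0, 0, 0, 0, 0, 0, -0.8],
  [0, 0, 0, 0, 0, 0, -0.8],
  [0, 0, 0, 0, 0, 0, -0.8],
  [0, 0, 0, 0, 0, 0, -0.5],
  [0, 0, 0, 0, 0, 0, 0],
  [0, 0, 0, 0, 0, 0, 0],
])

```text
time: 21.88
tool_pos: [0.4954, -0.1517, 0.0805]
orientation: [[0.958, 0.285, -0.0], [0.285, -0.958, 0.002], [0.0, -0.002, -1.0]]
contact_force: [0.2, 6.3, 2.7]
width: 0.0117
gripper_force: 30.0
```

```bash
python3 c.py
```

```text
t 21.88 tcp [ 0.4954 -0.1517  0.0805] toolx yaw 0.289 toolz [-0.     0.002 -1.   ] F [0.2 6.3 2.7] M [ 1.07  0.08 -0.  ] w 0.0117 q [-0.38  0.64  0.79  2.01 -0.67  0.76 -0.47]
Mz tool 0.001 grip 30.0 dialL 2.735 dialR -0.406
```

arm_command([
  [0, 0.0003, -0.0008, 0, 0, 0, -0.3],
  [0, 0, 0, 0, 0, 0, -0.3],
  [0, 0, 0, 0, 0, 0, -0.2],
  [0, 0, 0, 0, 0, 0, 0],
  [0, 0, 0, 0, 0, 0, 0],
])

```text
time: 22.5
tool_pos: [0.4953, -0.1516, 0.0805]
orientation: [[0.926, 0.377, -0.0], [0.377, -0.926, 0.001], [0.0, -0.001, -1.0]]
contact_force: [0.3, 5.3, 2.4]
width: 0.0116
gripper_force: 30.0
```

```bash
python3 c.py
```

```text
t 22.5 tcp [ 0.4953 -0.1516  0.0805] toolx yaw 0.387 toolz [-0.     0.001 -1.   ] F [0.3 5.3 2.4] M [ 1.11 -0.02 -0.03] w 0.0116 q [-0.36  0.63  0.76  2.01 -0.64  0.75 -0.39]
Mz tool 0.035 grip 30.0 dialL 2.638 dialR -0.504
```

arm_command([
  [0, 0.0004, -0.0008, 0, 0, 0, -0.2],
  [0, 0, 0, 0, 0, 0, -0.2],
  [0, 0, 0, 0, 0, 0, 0],
  [0, 0, 0, 0, 0, 0, 0],
])

```text
time: 23.0
tool_pos: [0.4954, -0.1515, 0.0806]
orientation: [[0.907, 0.42, 0.0], [0.42, -0.907, -0.0], [0.0, 0.0, -1.0]]
contact_force: [0.8, 4.6, 0.7]
width: 0.0118
gripper_force: 30.0
```

```bash
python3 c.py
```

```text
t 23.0 tcp [ 0.4954 -0.1515  0.0806] toolx yaw 0.434 toolz [ 0. -0. -1.] F [0.8 4.6 0.7] M [ 0.77 -0.09 -0.03] w 0.0118 q [-0.36  0.63  0.75  2.01 -0.63  0.75 -0.35]
Mz tool 0.029 grip 30.0 dialL 2.591 dialR -0.551
```

arm_command([
  [0, 0.0003, -0.0005, 0, 0, 0, -0.2],
  [0, 0, 0, 0, 0, 0, -0.2],
  [0, 0, 0, 0, 0, 0, 0],
  [0, 0, 0, 0, 0, 0, 0],
])

```text
time: 23.5
tool_pos: [0.4953, -0.1515, 0.0806]
orientation: [[0.886, 0.463, 0.0], [0.463, -0.886, -0.001], [-0.0, 0.001, -1.0]]
contact_force: [1.4, 1.2, -0.9]
width: 0.0116
gripper_force: 30.0
```

```bash
python3 c.py
```

```text
t 23.5 tcp [ 0.4953 -0.1515  0.0806] toolx yaw 0.481 toolz [ 0.    -0.001 -1.   ] F [ 1.4  1.2 -0.9] M [ 0.14 -0.17  0.  ] w 0.0116 q [-0.35  0.62  0.74  2.01 -0.62  0.74 -0.32]
Mz tool -0.0 grip 30.0 dialL 2.543 dialR -0.598
```

arm_command([
  [0, 0, 0, 0, 0, 0, -0.2],
  [0, 0, 0, 0, 0, 0, -0.2],
  [0, 0, 0, 0, 0, 0, 0],
  [0, 0, 0, 0, 0, 0, 0],
])

```text
time: 24.0
tool_pos: [0.4953, -0.1513, 0.0806]
orientation: [[0.863, 0.505, 0.0], [0.505, -0.863, -0.0], [-0.0, 0.0, -1.0]]
contact_force: [0.9, -1.2, -1.1]
width: 0.0118
gripper_force: 30.0
```

```bash
python3 c.py
```

```text
t 24.0 tcp [ 0.4953 -0.1513  0.0806] toolx yaw 0.53 toolz [ 0. -0. -1.] F [ 0.9 -1.2 -1.1] M [-0.15 -0.15  0.03] w 0.0118 q [-0.34  0.62  0.73  2.01 -0.61  0.74 -0.28]
Mz tool -0.028 grip 30.0 dialL 2.495 dialR -0.647
```

arm_command([
  [0, 0, 0, 0, 0, 0, -0.2],
  [0, 0, 0, 0, 0, 0, -0.2],
  [0, 0, 0, 0, 0, 0, 0],
  [0, 0, 0, 0, 0, 0, 0],
])

```text
time: 24.5
tool_pos: [0.4953, -0.1513, 0.0806]
orientation: [[0.838, 0.546, 0.0], [0.546, -0.838, -0.0], [-0.0, 0.0, -1.0]]
contact_force: [1.9, -1.2, -2.1]
width: 0.0119
gripper_force: 30.0
```

```bash
python3 c.py
```

```text
t 24.5 tcp [ 0.4953 -0.1513  0.0806] toolx yaw 0.578 toolz [ 0. -0. -1.] F [ 1.9 -1.2 -2.1] M [-0.4  -0.19  0.03] w 0.0119 q [-0.33  0.61  0.71  2.01 -0.6   0.73 -0.24]
Mz tool -0.028 grip 30.0 dialL 2.447 dialR -0.695
```

arm_command([
  [0, 0, 0, 0, 0, 0, -0.2],
  [0, 0, 0, 0, 0, 0, -0.2],
  [0, 0, 0, 0, 0, 0, 0],
  [0, 0, 0, 0, 0, 0, 0],
])

```text
time: 25.0
tool_pos: [0.4952, -0.1512, 0.0805]
orientation: [[0.811, 0.586, -0.0], [0.586, -0.811, -0.0], [-0.0, 0.0, -1.0]]
contact_force: [0.1, -3.0, -2.1]
width: 0.0117
gripper_force: 30.0
```

```bash
python3 c.py
```

```text
t 25.0 tcp [ 0.4952 -0.1512  0.0805] toolx yaw 0.626 toolz [-0. -0. -1.] F [ 0.1 -3.  -2.1] M [-0.65 -0.07  0.02] w 0.0117 q [-0.32  0.61  0.7   2.01 -0.59  0.73 -0.2 ]
Mz tool -0.015 grip 30.0 dialL 2.399 dialR -0.743
```

arm_command([
  [0, -0.0003, 0.0004, 0, 0, 0, -0.2],
  [0, 0, 0, 0, 0, 0, -0.2],
  [0, 0, 0, 0, 0, 0, 0],
  [0, 0, 0, 0, 0, 0, 0],
])

```text
time: 25.5
tool_pos: [0.4953, -0.1512, 0.0805]
orientation: [[0.781, 0.624, -0.0], [0.624, -0.781, 0.0], [0.0, -0.0, -1.0]]
contact_force: [0.4, -0.1, -1.3]
width: 0.0117
gripper_force: 30.0
```

```bash
python3 c.py
```

```text
t 25.5 tcp [ 0.4953 -0.1512  0.0805] toolx yaw 0.674 toolz [-0.  0. -1.] F [ 0.4 -0.1 -1.3] M [-0.21  0.04  0.09] w 0.0117 q [-0.31  0.61  0.69  2.01 -0.58  0.73 -0.16]
Mz tool -0.092 grip 30.0 dialL 2.351 dialR -0.791
```

arm_command([
  [0, 0, 0, 0, 0, 0, -0.2],
  [0, 0, 0, 0, 0, 0, -0.2],
  [0, 0, 0, 0, 0, 0, 0],
  [0, 0, 0, 0, 0, 0, 0],
])

```text
time: 26.0
tool_pos: [0.4952, -0.1512, 0.0805]
orientation: [[0.751, 0.661, -0.0], [0.661, -0.751, 0.0], [0.0, -0.0, -1.0]]
contact_force: [-0.4, 0.7, 0.8]
width: 0.0115
gripper_force: 30.0
```

```bash
python3 c.py
```

```text
t 26.0 tcp [ 0.4952 -0.1512  0.0805] toolx yaw 0.722 toolz [-0.  0. -1.] F [-0.4  0.7  0.8] M [0.11 0.18 0.04] w 0.0115 q [-0.3   0.6   0.68  2.01 -0.56  0.72 -0.13]
Mz tool -0.043 grip 30.0 dialL 2.303 dialR -0.839
```

arm_command([
  [0, 0, 0, 0, 0, 0, -0.2],
  [0, 0, 0, 0, 0, 0, -0.2],
  [0, 0, 0, 0, 0, 0, 0],
  [0, 0, 0, 0, 0, 0, 0],
])

```text
time: 26.5
tool_pos: [0.4952, -0.1512, 0.0805]
orientation: [[0.718, 0.696, -0.0], [0.696, -0.718, 0.0], [0.0, -0.0, -1.0]]
contact_force: [-1.2, 2.5, 1.5]
width: 0.012
gripper_force: 30.0
```

```bash
python3 c.py
```

```text
t 26.5 tcp [ 0.4952 -0.1512  0.0805] toolx yaw 0.77 toolz [-0.  0. -1.] F [-1.2  2.5  1.5] M [ 0.3   0.25 -0.08] w 0.012 q [-0.3   0.6   0.66  2.01 -0.55  0.72 -0.09]
Mz tool 0.082 grip 30.0 dialL 2.255 dialR -0.887
```

arm_command([
  [0, 0, 0, 0, 0, 0, -0.2],
  [0, 0, 0, 0, 0, 0, 0],
  [0, 0, 0, 0, 0, 0, 0],
])

```text
time: 26.88
tool_pos: [0.4952, -0.1512, 0.0805]
orientation: [[0.701, 0.713, -0.0], [0.713, -0.701, 0.0], [0.0, -0.0, -1.0]]
contact_force: [-1.6, 3.5, 3.1]
width: 0.0117
gripper_force: 30.0
```

```bash
python3 c.py
```

```text
t 26.88 tcp [ 0.4952 -0.1512  0.0805] toolx yaw 0.794 toolz [-0.  0. -1.] F [-1.6  3.5  3.1] M [ 0.57  0.4  -0.15] w 0.0117 q [-0.29  0.6   0.66  2.01 -0.55  0.72 -0.07]
Mz tool 0.15 grip 30.0 dialL 2.231 dialR -0.911
```

arm_command([
  [0, 0, 0, 0, 0, 0, -0.12],
  [0, 0, 0, 0, 0, 0, 0],
  [0, 0, 0, 0, 0, 0, 0],
])

```text
time: 27.25
tool_pos: [0.4952, -0.1512, 0.0805]
orientation: [[0.691, 0.723, -0.0], [0.723, -0.691, 0.0], [0.0, -0.0, -1.0]]
contact_force: [-1.3, 4.5, 3.4]
width: 0.0117
gripper_force: 30.0
```

```bash
python3 c.py
```

```text
t 27.25 tcp [ 0.4952 -0.1512  0.0805] toolx yaw 0.808 toolz [-0.  0. -1.] F [-1.3  4.5  3.4] M [ 0.75  0.44 -0.26] w 0.0117 q [-0.29  0.59  0.65  2.01 -0.54  0.72 -0.06]
Mz tool 0.258 grip 30.0 dialL 2.216 dialR -0.925
```

Mz is +0.26 N m at about -0.90 rad, so the right dial is caught. I'll unload it, check, then let go and lift.

arm_command([
  [0, 0, 0, 0, 0, 0, 0.25],
  [0, 0, 0, 0, 0, 0, 0.2],
  [0, 0, 0, 0, 0, 0, 0],
  [0, 0, 0, 0, 0, 0, 0],
])

```text
time: 27.75
tool_pos: [0.4953, -0.1512, 0.0805]
orientation: [[0.729, 0.685, -0.0], [0.685, -0.729, 0.0], [-0.0, -0.0, -1.0]]
contact_force: [-1.9, 4.4, 3.4]
width: 0.0119
gripper_force: 30.0
```

```bash
python3 c.py
```

```text
t 27.75 tcp [ 0.4953 -0.1512  0.0805] toolx yaw 0.755 toolz [-0.  0. -1.] F [-1.9  4.4  3.4] M [ 0.89  0.56 -0.09] w 0.0119 q [-0.3   0.6   0.67  2.01 -0.56  0.72 -0.1 ]
Mz tool 0.094 grip 30.0 dialL 2.27 dialR -0.872
```

arm_command([
  [1, 0, 0, 0, 0, 0, 0],
  [1, 0, 0, 0, 0, 0, 0],
  [1, 0, 0, 0, 0, 0, 0],
  [1, 0, 0, 0, 0, 0, 0],
  [1, 0, 0, 0, 0, 0, 0],
  [1, 0, 0, -0.02, 0, 0, 0],
  [1, 0, 0, -0.04, 0, 0, 0],
  [1, 0, 0, -0.04, 0, 0, 0],
  [1, 0, 0, -0.01, 0, 0, 0.7],
  [1, 0, 0, 0, 0, 0, 0.95],
  [1, 0, 0, 0, 0, 0, 0.95],
  [1, 0, 0, 0, 0, 0, 0.95],
])

```text
time: 29.25
tool_pos: [0.4955, -0.1515, 0.1696]
orientation: [[0.948, 0.319, 0.001], [0.319, -0.948, 0.0], [0.001, 0.0, -1.0]]
contact_force: [0.1, 0.0, 1.0]
width: 0.0883
gripper_force: 0.0
```

arm_command([
  [1, 0, 0, 0, 0, 0, 0.95],
  [1, 0, 0, 0, 0, 0, 0.95],
  [1, 0, 0, 0, 0, 0, 0.95],
  [1, 0, 0, 0, 0, 0, 0.85],
  [1, 0, 0, 0, 0, 0, 0],
])

```text
time: 29.88
tool_pos: [0.4955, -0.1514, 0.1693]
orientation: [[0.993, -0.115, 0.001], [-0.115, -0.993, -0.0], [0.001, 0.0, -1.0]]
contact_force: [-0.5, 0.1, -0.2]
width: 0.0884
gripper_force: 0.0
```

```bash
python3 - <<'E'
from h import *
go([.6297,-.1088,.081],-.117)
for c in("wrist","top","side"):
  b=arm.get_image(c)
  for t in("latch_grip","dial_right_grip","dial_left_tip"):
    print(c,t,[(np.round(x['position'],4),round(x['p'],2)) for x in arm.pinpoint(c,t)][:2])
E
```

```text
t 29.88 tcp [ 0.4955 -0.1514  0.1693] toolx yaw -0.115 toolz [ 0.001 -0.    -1.   ] F [-0.5  0.1 -0.2] M [0.07 0.16 0.05] w 0.0884 q [-0.54  0.56  1.02  1.96 -0.59  0.95 -0.92]
units shift [ 0.1605 -0.0722  0.1105] turn [ 0.001 -0.005  0.018] M in tool [ 0.049 -0.172 -0.054]
wrist latch_grip []
wrist dial_right_grip [(array([ 0.4947, -0.154 ,  0.1131]), 0.63)]
wrist dial_left_tip [(array([ 0.5302, -0.0095,  0.1271]), 0.81)]
top latch_grip [(array([ 0.6295, -0.1077,  0.1208]), 0.97)]
top dial_right_grip [(array([ 0.4935, -0.1501,  0.1145]), 0.57)]
top dial_left_tip [(array([ 0.5302, -0.0142,  0.1358]), 0.77)]
side latch_grip [(array([ 0.6255, -0.1138,  0.122 ]), 0.67)]
side dial_right_grip [(array([ 0.4959, -0.1534,  0.1177]), 0.64)]
side dial_left_tip []
```

arm_command([
  [1, 0.0535, -0.0241, 0, 0, 0, 0],
  [1, 0.0535, -0.0241, 0, 0, 0, 0],
  [1, 0.0535, -0.0241, 0, 0, 0, 0],
  [1, 0, 0, 0, 0, 0, 0],
  [1, 0, 0, 0.025, 0, 0, 0],
  [1, 0, 0, 0.03, 0, 0, 0],
  [1, 0, 0, 0.03, 0, 0, 0],
  [1, 0, 0, 0.015, 0, 0, 0],
  [1, 0, 0, 0.008, 0, 0, 0],
  [1, 0, 0, 0, 0, 0, 0],
])

```text
time: 31.72
tool_pos: [0.6295, -0.109, 0.0822]
orientation: [[0.993, -0.116, 0.0], [-0.116, -0.993, -0.0], [0.0, 0.0, -1.0]]
contact_force: [-0.1, 0.1, 1.0]
width: 0.0882
gripper_force: 0.0
```

```bash
python3 - <<'E'
from h import *
go([.6297,-.1085,.081],-.117)
b=arm.get_image("wrist");cv2.imwrite("pics/w6.png",b[:,:,::-1])
E
```

```text
t 31.73 tcp [ 0.6295 -0.109   0.0822] toolx yaw -0.116 toolz [ 0. -0. -1.] F [-0.1  0.1  1. ] M [ 0.06  0.18 -0.  ] w 0.0882 q [-0.45  0.85  0.85  1.69 -0.76  0.96 -0.99]
units shift [ 0.0001 -0.0006  0.0015] turn [ 0.001 -0.001  0.008] M in tool [ 0.036 -0.188  0.005]
```

View pics/w6.png

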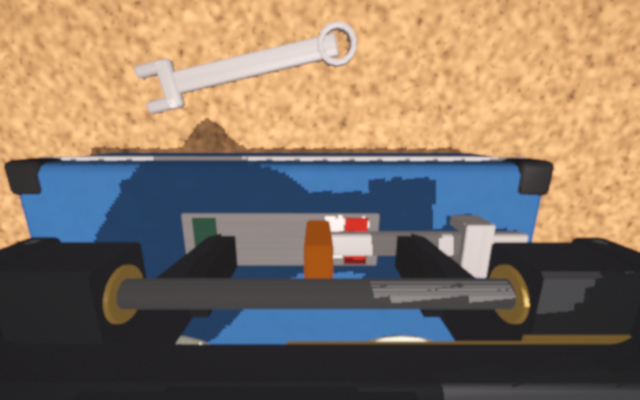

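The orange tab is centred between the fingers at px (318,250), with the staple well clear at (470,245). I'll grip.

arm_command([
  [0, 0, 0, 0, 0, 0, 0],
  [0, 0, 0, 0, 0, 0, 0],
  [0, 0, 0, 0, 0, 0, 0],
  [0, 0, 0, 0, 0, 0, 0],
  [0, 0, 0, 0, 0, 0, 0],
  [0, 0, 0, 0, 0, 0, 0],
  [0, 0, 0, 0, 0, 0, 0],
  [0, 0, 0, 0, 0, 0, 0],
])

```text
time: 32.78
tool_pos: [0.6295, -0.1092, 0.0822]
orientation: [[0.993, -0.116, 0.0], [-0.116, -0.993, -0.001], [0.0, 0.001, -1.0]]
contact_force: [0.0, -1.2, -0.9]
width: 0.0134
gripper_force: 30.0
```

```bash
cat > l.py <<'E'
from h import *
s,R=st();y=np.array([.117,.993,0])
print('F along case y',round(np.array(s['contact_force'])@y,1),'travel mm',round(1000*(np.array(s['tool_pos'])-[.6297,-.1085,0])@y,1),'grip',round(s['gripper_force'],1))
E
python3 l.py
```

```text
t 32.77 tcp [ 0.6295 -0.1092  0.0822] toolx yaw -0.116 toolz [ 0.    -0.001 -1.   ] F [ 0.  -1.2 -0.9] M [-0.15  0.13 -0.02] w 0.0134 q [-0.45  0.85  0.85  1.69 -0.75  0.96 -0.99]
F along case y -1.2 travel mm -0.7 grip 30.0
```

arm_command([
  [0, 0, -0.0012, 0, 0, 0, 0],
  [0, 0, 0, 0, 0, 0, 0],
])

```text
time: 33.02
tool_pos: [0.6295, -0.1086, 0.0821]
orientation: [[0.993, -0.116, 0.0], [-0.116, -0.993, -0.001], [0.0, 0.001, -1.0]]
contact_force: [-1.1, -3.4, -1.8]
width: 0.0139
gripper_force: 30.0
```

```bash
python3 l.py
```

```text
t 33.02 tcp [ 0.6295 -0.1086  0.0821] toolx yaw -0.116 toolz [ 0.    -0.001 -1.   ] F [-1.1 -3.4 -1.8] M [-0.59  0.09 -0.03] w 0.0139 q [-0.45  0.85  0.85  1.69 -0.75  0.96 -1.  ]
F along case y -3.5 travel mm -0.1 grip 30.0
```

arm_command([
  [0, 0, -0.0012, 0, 0, 0, 0],
  [0, 0, 0, 0, 0, 0, 0],
])

```text
time: 33.28
tool_pos: [0.6297, -0.107, 0.0822]
orientation: [[0.993, -0.116, 0.0], [-0.116, -0.993, -0.0], [0.0, 0.0, -1.0]]
contact_force: [0.1, -2.7, -1.9]
width: 0.0133
gripper_force: 30.0
```

```bash
python3 l.py
```

```text
t 33.27 tcp [ 0.6297 -0.107   0.0822] toolx yaw -0.116 toolz [ 0. -0. -1.] F [ 0.1 -2.7 -1.9] M [-0.62  0.09  0.01] w 0.0133 q [-0.45  0.85  0.85  1.69 -0.76  0.96 -1.  ]
F along case y -2.7 travel mm 1.5 grip 30.0
```

arm_command([
  [0, 0, -0.0018, 0, 0, 0, 0],
  [0, 0, 0, 0, 0, 0, 0],
])

```text
time: 33.52
tool_pos: [0.63, -0.1052, 0.0822]
orientation: [[0.993, -0.115, 0.0], [-0.115, -0.993, 0.0], [-0.0, -0.0, -1.0]]
contact_force: [-0.2, -2.7, -1.1]
width: 0.0137
gripper_force: 30.0
```

```bash
python3 l.py
```

```text
t 33.52 tcp [ 0.63   -0.1052  0.0822] toolx yaw -0.116 toolz [ 0.  0. -1.] F [-0.2 -2.7 -1.1] M [-0.54  0.15 -0.02] w 0.0137 q [-0.45  0.85  0.85  1.69 -0.76  0.96 -1.  ]
F along case y -2.7 travel mm 3.3 grip 30.0
```

arm_command([
  [0, 0, -0.0018, 0, 0, 0, 0],
  [0, 0, 0, 0, 0, 0, 0],
])

```text
time: 33.78
tool_pos: [0.6301, -0.1037, 0.0822]
orientation: [[0.993, -0.115, -0.0], [-0.115, -0.993, 0.0], [-0.0, -0.0, -1.0]]
contact_force: [0.7, -2.6, -1.5]
width: 0.014
gripper_force: 30.0
```

```bash
python3 l.py
```

```text
t 33.77 tcp [ 0.6301 -0.1037  0.0822] toolx yaw -0.116 toolz [-0.  0. -1.] F [ 0.7 -2.6 -1.5] M [-0.52  0.13 -0.02] w 0.014 q [-0.45  0.85  0.85  1.69 -0.76  0.96 -1.  ]
F along case y -2.5 travel mm 4.8 grip 30.0
```

arm_command([
  [0, 0, -0.0018, 0, 0, 0, 0],
  [0, 0, 0, 0, 0, 0, 0],
])

```text
time: 34.02
tool_pos: [0.6303, -0.1024, 0.0822]
orientation: [[0.993, -0.115, -0.0], [-0.115, -0.993, 0.0], [-0.0, -0.0, -1.0]]
contact_force: [-0.4, -2.2, -1.2]
width: 0.0138
gripper_force: 30.0
```

```bash
python3 l.py
```

```text
t 34.02 tcp [ 0.6303 -0.1024  0.0822] toolx yaw -0.116 toolz [-0.  0. -1.] F [-0.4 -2.2 -1.2] M [-0.53  0.04  0.04] w 0.0138 q [-0.46  0.85  0.85  1.69 -0.76  0.96 -1.  ]
F along case y -2.2 travel mm 6.1 grip 30.0
```

arm_command([
  [0, 0, -0.0018, 0, 0, 0, 0],
  [0, 0, 0, 0, 0, 0, 0],
])

```text
time: 34.28
tool_pos: [0.6304, -0.101, 0.0821]
orientation: [[0.993, -0.115, -0.0], [-0.115, -0.993, 0.0], [-0.0, -0.0, -1.0]]
contact_force: [0.1, -2.6, -0.3]
width: 0.0139
gripper_force: 30.0
```

```bash
python3 l.py
```

```text
t 34.27 tcp [ 0.6304 -0.101   0.0821] toolx yaw -0.116 toolz [-0.  0. -1.] F [ 0.1 -2.6 -0.3] M [-0.5   0.07 -0.06] w 0.0139 q [-0.46  0.85  0.85  1.69 -0.76  0.96 -1.01]
F along case y -2.6 travel mm 7.6 grip 30.0
```

arm_command([
  [0, 0, -0.0018, 0, 0, 0, 0],
  [0, 0, 0, 0, 0, 0, 0],
])

```text
time: 34.52
tool_pos: [0.6306, -0.0996, 0.0821]
orientation: [[0.993, -0.115, -0.0], [-0.115, -0.993, 0.0], [-0.0, -0.0, -1.0]]
contact_force: [0.3, -2.9, -1.6]
width: 0.0143
gripper_force: 30.0
```

```bash
python3 l.py
```

```text
t 34.52 tcp [ 0.6306 -0.0996  0.0821] toolx yaw -0.116 toolz [-0.  0. -1.] F [ 0.3 -2.9 -1.6] M [-0.49  0.06 -0.01] w 0.0143 q [-0.46  0.85  0.85  1.69 -0.76  0.96 -1.01]
F along case y -2.8 travel mm 9.0 grip 30.0
```

arm_command([
  [0, 0, -0.0018, 0, 0, 0, 0],
  [0, 0, 0, 0, 0, 0, 0],
])

```text
time: 34.78
tool_pos: [0.6308, -0.0981, 0.0822]
orientation: [[0.993, -0.115, 0.0], [-0.115, -0.993, 0.0], [-0.0, -0.0, -1.0]]
contact_force: [0.5, -2.1, -1.0]
width: 0.0135
gripper_force: 30.0
```

```bash
python3 l.py
```

```text
t 34.77 tcp [ 0.6308 -0.0981  0.0822] toolx yaw -0.116 toolz [ 0.  0. -1.] F [ 0.5 -2.1 -1. ] M [-0.49  0.1   0.  ] w 0.0135 q [-0.46  0.85  0.85  1.69 -0.76  0.96 -1.01]
F along case y -2.0 travel mm 10.4 grip 30.0
```

arm_command([
  [0, 0, -0.0018, 0, 0, 0, 0],
  [0, 0, 0, 0, 0, 0, 0],
])

```text
time: 35.02
tool_pos: [0.6309, -0.0967, 0.0822]
orientation: [[0.993, -0.115, -0.0], [-0.115, -0.993, 0.0], [-0.0, -0.0, -1.0]]
contact_force: [-0.7, -2.4, -0.5]
width: 0.014
gripper_force: 30.0
```

```bash
python3 l.py
```

```text
t 35.02 tcp [ 0.6309 -0.0967  0.0822] toolx yaw -0.116 toolz [-0.  0. -1.] F [-0.7 -2.4 -0.5] M [-0.48  0.13 -0.01] w 0.014 q [-0.47  0.85  0.85  1.69 -0.76  0.96 -1.01]
F along case y -2.5 travel mm 11.9 grip 30.0
```

arm_command([
  [0, 0, -0.0018, 0, 0, 0, 0],
  [0, 0, 0, 0, 0, 0, 0],
])

```text
time: 35.28
tool_pos: [0.6311, -0.0953, 0.0822]
orientation: [[0.993, -0.115, -0.0], [-0.115, -0.993, 0.0], [-0.0, -0.0, -1.0]]
contact_force: [0.1, -2.1, -1.7]
width: 0.0137
gripper_force: 30.0
```

```bash
python3 l.py
```

```text
t 35.27 tcp [ 0.6311 -0.0953  0.0822] toolx yaw -0.116 toolz [-0.  0. -1.] F [ 0.1 -2.1 -1.7] M [-0.47  0.17 -0.05] w 0.0137 q [-0.47  0.85  0.85  1.69 -0.76  0.96 -1.01]
F along case y -2.1 travel mm 13.3 grip 30.0
```

arm_command([
  [0, 0, -0.0018, 0, 0, 0, 0],
  [0, 0, 0, 0, 0, 0, 0],
])

```text
time: 35.52
tool_pos: [0.6313, -0.0939, 0.0822]
orientation: [[0.993, -0.115, 0.0], [-0.115, -0.993, 0.0], [-0.0, -0.0, -1.0]]
contact_force: [0.3, -2.7, -1.1]
width: 0.0138
gripper_force: 30.0
```

```bash
python3 l.py
```

```text
t 35.52 tcp [ 0.6313 -0.0939  0.0822] toolx yaw -0.116 toolz [ 0.  0. -1.] F [ 0.3 -2.7 -1.1] M [-0.45  0.14 -0.06] w 0.0138 q [-0.47  0.85  0.85  1.69 -0.76  0.96 -1.02]
F along case y -2.6 travel mm 14.7 grip 30.0
```

The latch is past the blocking range and sliding freely at about 2.5 N. I'll go on toward the end.

arm_command([
  [0, 0, -0.003, 0, 0, 0, 0],
  [0, 0, -0.004, 0, 0, 0, 0],
  [0, 0, -0.004, 0, 0, 0, 0],
  [0, 0, -0.004, 0, 0, 0, 0],
  [0, 0, -0.004, 0, 0, 0, 0],
  [0, 0, -0.004, 0, 0, 0, 0],
  [0, 0, -0.003, 0, 0, 0, 0],
  [0, 0, 0, 0, 0, 0, 0],
])

```text
time: 36.52
tool_pos: [0.6338, -0.0727, 0.0822]
orientation: [[0.993, -0.115, 0.0], [-0.115, -0.993, 0.001], [-0.0, -0.001, -1.0]]
contact_force: [0.5, -1.0, -0.9]
width: 0.0137
gripper_force: 30.0
```

```bash
python3 l.py
```

```text
t 36.52 tcp [ 0.6338 -0.0727  0.0822] toolx yaw -0.115 toolz [ 0.     0.001 -1.   ] F [ 0.5 -1.  -0.9] M [-0.29  0.11 -0.02] w 0.0137 q [-0.51  0.85  0.85  1.7  -0.76  0.96 -1.05]
F along case y -1.0 travel mm 36.0 grip 30.0
```

arm_command([
  [0, 0, -0.0018, 0, 0, 0, 0],
  [0, 0, -0.0018, 0, 0, 0, 0],
  [0, 0, 0, 0, 0, 0, 0],
])

```text
time: 36.9
tool_pos: [0.634, -0.0703, 0.0822]
orientation: [[0.993, -0.115, 0.0], [-0.115, -0.993, 0.0], [0.0, -0.0, -1.0]]
contact_force: [0.1, -3.2, -1.8]
width: 0.0136
gripper_force: 30.0
```

```bash
python3 l.py
```

```text
t 36.9 tcp [ 0.634  -0.0703  0.0822] toolx yaw -0.116 toolz [ 0.  0. -1.] F [ 0.1 -3.2 -1.8] M [-0.54  0.02 -0.04] w 0.0136 q [-0.51  0.85  0.85  1.7  -0.76  0.96 -1.05]
F along case y -3.1 travel mm 38.4 grip 30.0
```

arm_command([
  [0, 0, -0.0015, 0, 0, 0, 0],
  [0, 0, 0, 0, 0, 0, 0],
])

```text
time: 37.15
tool_pos: [0.6342, -0.0696, 0.0822]
orientation: [[0.993, -0.116, 0.0], [-0.116, -0.993, -0.0], [0.0, 0.0, -1.0]]
contact_force: [1.4, -3.3, -1.4]
width: 0.0137
gripper_force: 30.0
```

```bash
python3 l.py
```

```text
t 37.15 tcp [ 0.6342 -0.0696  0.0822] toolx yaw -0.116 toolz [ 0. -0. -1.] F [ 1.4 -3.3 -1.4] M [-0.76 -0.05 -0.02] w 0.0137 q [-0.51  0.85  0.85  1.7  -0.76  0.96 -1.05]
F along case y -3.2 travel mm 39.2 grip 30.0
```

arm_command([
  [0, 0, -0.0015, 0, 0, 0, 0],
  [0, 0, 0, 0, 0, 0, 0],
])

```text
time: 37.4
tool_pos: [0.6341, -0.0696, 0.0821]
orientation: [[0.993, -0.116, 0.0], [-0.116, -0.993, -0.002], [0.0, 0.002, -1.0]]
contact_force: [0.6, -5.9, -3.1]
width: 0.0134
gripper_force: 30.0
```

```bash
python3 l.py
```

```text
t 37.4 tcp [ 0.6341 -0.0696  0.0821] toolx yaw -0.117 toolz [ 0.    -0.002 -1.   ] F [ 0.6 -5.9 -3.1] M [-1.24 -0.07 -0.05] w 0.0134 q [-0.51  0.85  0.85  1.7  -0.76  0.96 -1.06]
F along case y -5.8 travel mm 39.2 grip 30.0
```

arm_command([
  [0, 0, -0.0015, 0, 0, 0, 0],
  [0, 0, 0, 0, 0, 0, 0],
])

```text
time: 37.65
tool_pos: [0.6341, -0.0696, 0.0822]
orientation: [[0.993, -0.117, 0.0], [-0.117, -0.993, -0.004], [0.001, 0.004, -1.0]]
contact_force: [2.0, -8.8, -4.3]
width: 0.0141
gripper_force: 30.0
```

```bash
python3 l.py
```

```text
t 37.65 tcp [ 0.6341 -0.0696  0.0822] toolx yaw -0.118 toolz [ 0.    -0.004 -1.   ] F [ 2.  -8.8 -4.3] M [-1.65 -0.17  0.01] w 0.0141 q [-0.51  0.85  0.85  1.7  -0.76  0.96 -1.06]
F along case y -8.5 travel mm 39.1 grip 30.0
```

The latch is on its end stop. I'll relax the push, let go and lift.

arm_command([
  [0, 0, 0.003, 0, 0, 0, 0],
  [1, 0, 0, 0, 0, 0, 0],
  [1, 0, 0, 0, 0, 0, 0],
  [1, 0, 0, 0, 0, 0, 0],
  [1, 0, 0, 0, 0, 0, 0],
  [1, 0, 0, 0, 0, 0, 0],
  [1, 0, 0, -0.02, 0, 0, 0],
  [1, 0, 0, -0.04, 0, 0, 0],
  [1, 0, 0, -0.05, 0, 0, 0],
  [1, 0, 0, -0.05, 0, 0, 0],
  [1, 0, 0, 0, 0, 0, 0],
])

```text
time: 39.02
tool_pos: [0.6361, -0.0705, 0.2145]
orientation: [[0.993, -0.116, 0.007], [-0.116, -0.993, -0.001], [0.007, -0.0, -1.0]]
contact_force: [-0.6, 0.9, 0.6]
width: 0.0877
gripper_force: 0.0
```

```bash
python3 - <<'E'
from h import *
st()
for c in("top","side"):
  arm.get_image(c)
  for t in("latch_grip","dial_left_tip","dial_left_grip","dial_right_grip","jar","bracket","wrench"):
    print(c,t,[(np.round(x['position'],4).tolist(),round(x['p'],2)) for x in arm.pinpoint(c,t)][:2])
im=arm.get_image("side")
hsv=cv2.cvtColor(im,cv2.COLOR_RGB2HSV);og=np.argwhere(cv2.inRange(hsv,(5,170,120),(16,255,255))[120:330,250:420]);print('orange px',len(og),(og.mean(0)+[120,250])[::-1] if len(og) else '')
E
```

```text
t 39.02 tcp [ 0.6361 -0.0705  0.2145] toolx yaw -0.116 toolz [ 0.007 -0.001 -1.   ] F [-0.6  0.9  0.6] M [-0.03  0.17  0.03] w 0.0877 q [-0.58  0.7   0.98  1.61 -0.63  1.17 -1.14]
top latch_grip []
top dial_left_tip []
top dial_left_grip []
top dial_right_grip [([0.4933, -0.1503, 0.1125], 0.82)]
top jar [([0.5013, -0.2929, -0.0023], 0.63)]
top bracket [([0.5838, 0.1634, 0.0006], 0.6)]
top wrench []
side latch_grip [([0.631, -0.0731, 0.1208], 0.98)]
side dial_left_tip [([0.5298, -0.0091, 0.1299], 0.57)]
side dial_left_grip [([0.5122, 0.0037, 0.1185], 0.86)]
side dial_right_grip [([0.4951, -0.1515, 0.1192], 0.55)]
side jar [([0.5054, -0.2921, -0.0045], 0.69)]
side bracket [([0.5806, 0.1704, 0.0022], 0.78)]
side wrench [([0.7495, -0.0677, -0.0044], 0.72)]
orange px 202 [341.96534653 223.30693069]
```

```bash
python3 -c "
from workcell import arm
print(arm.close_job())"
```

```text
the job is handed in; nothing more can be done
None
```

The case is unlocked and the job was handed in at about 39 s of the 72 s allowed: the left dial is caught near 5, the right dial is caught near 2, the latch is on its green end stop and the gripper is clear of everything; the hand-in returned no verdict.

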